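# Dock a test cassette in the reader's corner pocket

## Task

Without picking it up, push the test cassette that lies on the reader's deck flat against the long rail while it is still outside the pocket, then slide it along the rail into the corner pocket until it is fully home, snug against both the rail and the end stop. Keep the cassette flat on the deck throughout, and leave the other things on the bench where they are.

Things in the scene. Friction and masses are not known exactly. Their poses are not given: they have to be found in the camera images.
- cassette: the white plastic test cassette that lies on the deck: 32 mm wide (its x), 76 mm long (its y), 9 mm thick (its z), about 25 g, a plain block with a window and a round well marked on its flat top. Origin at the centre of its underside. Slides freely on the deck.
- deck: the fixed reader. Origin on the bench, z up. Grey deck plate, its top 8 mm above the bench, x from -75 to +75 mm, y from -170 to +146 mm. On it stand a rail, an end stop across the +y end (inner face at y = +130 mm), a lip and a guide, all 6 mm high (tops 14 mm above the bench). Beyond the rail is a low console, x from 74 to 136 mm, 30 mm high.
- rail (a point): middle of the top inner edge of the long rail, which runs straight along the deck's y over its full length (inner face at deck x = +35 mm, 8 mm thick); axes as the deck's
- mouth (a point): middle of the mouth of the corner pocket, level with the rail's top (deck x = 17, y = 85 mm). The pocket lies between rail and lip, 36 mm wide (4 mm more than the cassette), from here 45 mm along +y to the end stop, and opens only towards -y. Lip: inner face at deck x = -1 mm, 12 mm thick. A slanted guide flares the mouth on the lip's side, to deck x = -13 mm at y = 63 mm.
- home (a point): point on the deck's top under the middle of the cassette when it is fully home in the pocket (deck x = 19 mm, y = 92 mm, z = 8 mm); axes as the deck's
- cup1: bystander: specimen cup, 56 mm tall, 50 mm wide blue lid, beyond the end stop; origin at the centre of its underside
- cup2: bystander: specimen cup like the first, in front of the deck; origin at the centre of its underside
- cup3: bystander: specimen cup like the first, by the end of the deck away from the stop; origin at the centre of its underside
- dropper: bystander: small white dropper bottle, 22 mm across, 56 mm tall, standing on the deck in front of the lip; origin at the centre of its underside
- strips: bystander: black test-strip jar, 44 mm across, 110 mm tall; origin at the centre of its underside
- reagent: bystander: amber reagent bottle, 64 mm across, 150 mm tall; origin at the centre of its underside
- spare: bystander: a second cassette, same make and size, lying on the bench away from the deck; not to be used; origin at the centre of its underside
Things that resemble listed ones, but are neither listed nor needed, are in the scene too. Leave any blue, brown or orange look-alike of the cassette alone.

How it is judged (in metres and radians):
On the way:
1. the cassette lies flat against the rail, still outside the pocket (gap under 3 mm at its middle, parallel within 0.08 rad, its middle at least 60 mm short of home) (x of cassette in the frame of home above -0.003 m and angle between the y axis of cassette and the y axis of deck, either way round below 0.08 rad and y of cassette in the frame of home below -0.06 m and height (world z) of cassette below 0.012 m), for 0.1 s.
At the end, for the whole second after the job is handed in: the cassette lies at rest flat on the deck in the corner pocket, within 3 mm of the rail and of the end stop and parallel to the rail within 0.06 rad (x of cassette in the frame of home between -0.003 and 0.003 m and y of cassette in the frame of home between -0.003 and 0.003 m and angle between the y axis of cassette and the y axis of deck, either way round below 0.06 rad and height (world z) of cassette below 0.011 m and angle between cassette's own z axis and vertical below 0.06 rad and linear speed of cassette below 0.01 m/s); the robot touches nothing.
It fails at once if the cassette is lifted off the deck (5 mm) or tipped (0.2 rad) (height (world z) of cassette above 0.013 m or angle between cassette's own z axis and vertical above 0.2 rad).
It fails at once if another thing on the bench is moved by more than 15 mm (distance of any of cup1, cup2, cup3, dropper, strips, reagent, spare from where it was at the start of the episode above 0.015 m).
It also fails if it takes over 48 s, if anything falls off the work surface, if the arm or the gripper's body presses on something with over 40 N, if the wrist force passes 120 N, or if a joint passes its speed limit or range.

## Robot

A 6-joint arm with a two-finger parallel gripper is mounted at the origin on the work surface. World frame = base frame: x ahead of the robot, y to its left, z up, the work surface at z = 0. Lengths are in mm, angles in degrees, forces in N, time in s.
With the tool pointing down it reaches from about 350 to 975 mm from the base axis. Payload 4.9 kg.
Tool frame: the origin (TCP) lies midway between the tips of the shut fingers; the grasp point (between the pads) lies 19 mm behind it; z points along the fingers, y is the line along which they close (so a half turn about z gives the same grasp; the last joint's range is limited). The gripper opens to 85 mm and grips with 20 to 120 N. Pads are 22 mm wide; open, the fingers measure 114 mm over their backs; the gripper's body (76 mm by 85 mm) begins 54 mm behind the grasp point. The pads swing forward as they close: fully open they stand 13 mm farther back than shut.
Start: joints at [63.484, 3.019, 92.412, -0, 84.569, -6.818], TCP at [210.656, 588.409, 231.304] pointing down, gripper open.
Joint ranges: [-172.51, 172.51], [-57.92, 126.97], [3.15, 148.05], [-58.71, 238.71], [5.1, 150.11], [-179.66, 179.66]. Speed limits (degrees/s): [147.25, 147.25, 180, 180, 180, 180].

## Interface

Orientations are given as a 3x3 rotation matrix whose columns are the frame's x, y, z axes.
In Python, from cell import robot gives the robot as it stands.
- The arm moves only by the tool drive_tool, never from a script. Its argument "moves" is a list of rows, each a list of 3 entries, a list of its own where there are three numbers: the opening, from 0 (shut) to 1 (fully open), then the shift along the tool's x, y, z in m, then the turn, a rotation vector about the tool's x, y, z in degrees. A call has 1 to 5 rows; each row is the pose to reach, as a shift and turn from the pose commanded when the call began, along the tool's axes at that moment; what a row does not reach only later rows make up. A row lasts 1/12 s, in which the tool goes at most 41.7 mm and 7.16 degrees, less where a joint would pass 70% of its speed; a pose out of reach is approached as far as the arm can. A call with a gripper value outside its range is refused whole. The fingers move at their own pace and stop on an object; the grip force is fixed at half the most. Time passes only in rows, so rows that repeat a pose let the fingers close. It gives the time, the measured TCP pose, the force, the opening and the grip force at its end, in the units of the state.
- robot.state(): the state, without advancing time (a new reading comes with each control period).
- robot.grab_frame(name): name is "scene" or "top" or "wrist"; returns the picture (420x560x3 uint8, red, green, blue); there is no depth.
- robot.get_calibration(name): a dict with "fx", "fy", "cx", "cy" (pixels), "position" and "orientation" of the camera in the world. Camera axes: x right, y down, z forward; pixel columns grow to the right and rows downward; lengths in mm; the calibration is good to about 2 mm. The wrist camera is an equidistant fisheye: a pixel r from the principal point sees the ray r / f radians off the axis. A picture is of the moment at which its call begins: read the wrist's pose just before it. get_calibration takes no time and is no camera call; for the wrist camera it gives the pose at the moment of the call.
- robot.sign_off(): hands the job in; it is judged then, once.
The state is a dict: "t": time; "q": joint angles; "qvel": joint speeds; "joint_efforts": joint torques, N m; "tool_pos": TCP position; "tool_rot": TCP orientation; "force": force on the tool from outside, world axes, zero at the start; "ft_torque": the same for the moment, N m; "gripper_width": finger opening in mm; "grasp_force": force on a finger pad.
Only numpy, scipy, OpenCV 4.12 (cv2) and the standard library are available. Lean on these libraries where they do the work, as an engineer would, in place of code of your own. Each camera call takes 0.05 s, during which the arm holds its last target. There are 200 camera calls.

## Working session

There is one attempt and no reset: what is moved stays moved. The work goes in short steps, Python scripts to look and compute and a tool call to move; the robot and the scene stay as the last step left them, time stands still between calls to the robot, and variables do not carry over. Pictures are saved under pics/ and viewed, at most 10 in all, crops included, and the job is handed in when it is done.

Besides the shell and the picture viewer there is one more tool, called after "Request:" as name([rows], argument=value, ...), one row to a line, values as JSON. drive_tool: Moves the arm, as the interface text tells. Its arguments: {"type":"object","properties":{"moves":{"type":"array","items":{"type":"array"}}},"required":["moves"]}

```bash
ls; mkdir -p pics; python3 - <<'E'
from cell import robot
import cv2,numpy as np
ims=[]
for n in ["scene","top"]:
    f=robot.grab_frame(n); cv2.imwrite(f"pics/{n}0.png",f[:,:,::-1]); print(n,robot.get_calibration(n))
s=robot.state();print(s['t'],s['tool_pos'],s['tool_rot'],s['gripper_width'])
E
```

```text
pics
scene {'fx': 404.5091969860335, 'fy': 404.5091969860335, 'cx': 277.1625300362271, 'cy': 209.722696043457, 'position': array([1029.57807742,  464.30536357,  634.80297815]), 'orientation': array([[-0.63685222,  0.5013951 , -0.58568098],
       [ 0.7707169 ,  0.39395448, -0.50079469],
       [-0.02036436, -0.77032644, -0.63732446]])}
top {'fx': 385.16619792109714, 'fy': 385.16619792109714, 'cx': 276.11018468158926, 'cy': 218.9414284510315, 'position': array([ 293.90001438,   23.46220033, 1044.0363886 ]), 'orientation': array([[-0.06255721, -0.97474654,  0.21437297],
       [-0.99803636,  0.06177812, -0.01033883],
       [-0.00316582, -0.21459879, -0.97669716]])}
0.1 [210.43347125 587.8966676  230.14527091] [[-9.41470229e-01  3.37095112e-01 -8.32285023e-04]
 [ 3.37096086e-01  9.41468607e-01 -1.75834154e-03]
 [ 1.90841883e-04 -1.93598623e-03 -9.99998108e-01]] 85.56802327250959
```

View pics/scene0.png

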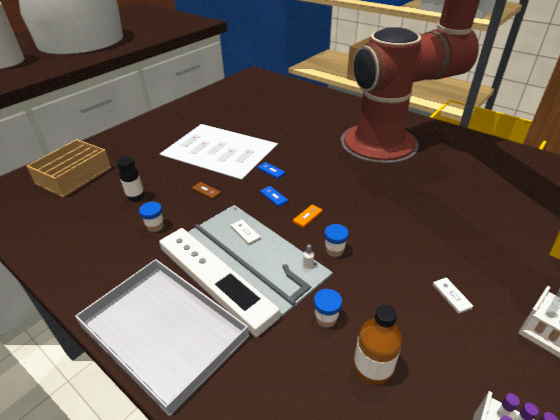

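View pics/top0.png

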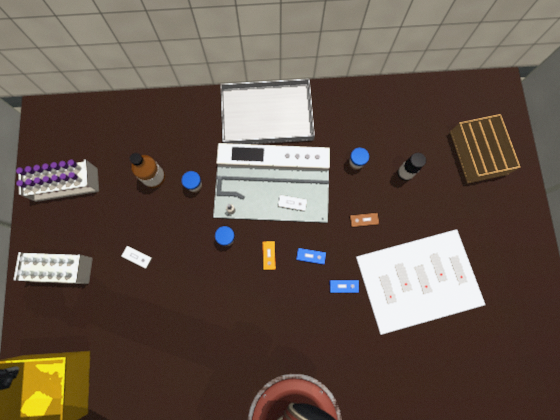

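The scene view shows the grey deck with console and the cassette on it at (245,232), with the dropper at (308,258). In the top view the cassette is at (292,203), the deck spans columns 215-329 and rows 165-222, the pocket and lip are near (230,190), the dropper is at (230,209), and cup1 is at (191,181).

```bash
cat > h.py <<'E'
import numpy as np,cv2
def ray(c,uv,fish=False):
    x=(uv[0]-c['cx'])/c['fx'];y=(uv[1]-c['cy'])/c['fy']
    if fish:
        r=np.hypot(x,y);s=np.sin(r)/max(r,1e-9);d=np.array([x*s,y*s,np.cos(r)])
    else: d=np.array([x,y,1.])
    return np.array(c['orientation'])@d
def onplane(c,uv,z,fish=False):
    d=ray(c,uv,fish);p=np.array(c['position']);return p+d*(z-p[2])/d[2]
def tri(c1,u1,c2,u2,f1=False,f2=False):
    A=np.zeros((3,3));b=np.zeros(3)
    for c,u,f in((c1,u1,f1),(c2,u2,f2)):
        d=ray(c,u,f);d/=np.linalg.norm(d);P=np.eye(3)-np.outer(d,d);A+=P;b+=P@np.array(c['position'])
    return np.linalg.solve(A,b)
E
python3 - <<'E'
from cell import robot
from h import *
ct=robot.get_calibration("top");cs=robot.get_calibration("scene")
def rects(img,box,lo,hi):
    x0,y0,x1,y1=box;h=cv2.cvtColor(img,cv2.COLOR_BGR2HSV)[y0:y1,x0:x1]
    m=cv2.inRange(h,lo,hi);cs_,_=cv2.findContours(m,0,1)
    c=max(cs_,key=cv2.contourArea)+np.array([x0,y0]);return cv2.minAreaRect(c),cv2.boxPoints(cv2.minAreaRect(c)),cv2.contourArea(c)
t=cv2.imread("pics/top0.png");s=cv2.imread("pics/scene0.png")
r=rects(t,(265,190,320,218),(0,0,215),(180,60,255));print("cass top",r)
r2=rects(s,(222,212,270,250),(0,0,205),(180,60,255));print("cass scene",r2)
for p in r[1]: print(onplane(ct,p,17).round(1))
print('tri',tri(ct,r[0][0],cs,r2[0][0]))
r=rects(t,(205,140,340,172),(0,0,200),(180,60,255));print("console",r)
for p in r[1]: print(onplane(ct,p,30).round(1))
r=rects(t,(205,160,340,230),(0,0,90),(180,80,214));print("deck",r)
for p in r[1]: print(onplane(ct,p,8).round(1))
for n,p,z in(("dropper",(230,209),50),("cup1",(191,180),56),("cup2",(224,236),56),("cup3",(360,157),56)):print(n,onplane(ct,p,z).round(0))
E
```

```text
cass top (((292.0, 203.5), (27.0, 54.0), 90.0), array([[265., 190.],
       [319., 190.],
       [319., 217.],
       [265., 217.]], dtype=float32), 1437.5)
cass scene (((245.00003051757812, 230.00003051757812), (29.698484420776367, 12.727920532226562), 45.0), array([[230.00003, 224.00003],
       [239.00003, 215.00003],
       [260.00003, 236.00003],
       [251.00003, 245.00003]], dtype=float32), 303.0)
[603.4  38.2  17. ]
[ 593.9 -111.3   17. ]
[ 517.3 -104.7   17. ]
[526.7  42.6  17. ]
tri [560.69492011 -34.09201171  14.85827741]
console (((273.28106689453125, 155.11351013183594), (112.23307037353516, 20.268836975097656), 2.337306022644043), array([[216.79791, 162.95094],
       [217.62451, 142.69896],
       [329.76422, 147.27608],
       [328.93762, 167.52806]], dtype=float32), 2137.0)
[686.3 167.6  30. ]
[746.6 163.5  30. ]
[ 712.6 -150.6   30. ]
[ 653.  -142.8   30. ]
deck (((271.6302795410156, 192.03858947753906), (114.9684066772461, 57.15827941894531), 3.5035319328308105), array([[212.50705, 217.05145],
       [215.99997, 160.     ],
       [330.7535 , 167.02573],
       [327.2606 , 224.07718]], dtype=float32), 6083.5)
[537.7 187.3   8. ]
[703.9 172.8   8. ]
[ 662.  -151.6    8. ]
[ 498.  -126.7    8. ]
dropper [547. 134.  50.]
cup1 [632. 235.  56.]
cup2 [474. 151.  56.]
cup3 [ 669. -226.   56.]
```

Measured: the deck origin is about (596,32) with yaw about -6°. The cassette is near deck (-29,-69), triangulated at z≈15. I'll move above it for a closer wrist look.

Request:
drive_tool([
  [0.35,[-0.14,-0.142,0.008],[0,0,-7]],
  [0.35,[-0.14,-0.142,0.008],[0,0,-13.6]],
  [0.35,[-0.14,-0.142,0.008],[0,0,-13.6]],
  [0.35,[-0.14,-0.142,0.008],[0,0,-13.6]],
  [0.35,[-0.14,-0.142,0.008],[0,0,-13.6]],
])

```text
t: 0.52
tool_pos: [294.9, 405.0, 222.4]
tool_rot: [[-0.994, 0.106, -0.0], [0.106, 0.994, -0.001], [0.0, -0.001, -1.0]]
force: [0.8, 0.5, 0.6]
gripper_width: 29.8
grasp_force: 0.0
```

Request:
drive_tool([
  [0.35,[-0.1,-0.17,0.0],[0,0,0]],
  [0.35,[-0.1,-0.17,0.0],[0,0,0]],
  [0.35,[-0.1,-0.17,0.0],[0,0,0]],
  [0.35,[-0.1,-0.17,0.0],[0,0,0]],
  [0.35,[-0.1,-0.17,0.0],[0,0,0]],
])

```text
t: 0.93
tool_pos: [376.4, 225.2, 222.9]
tool_rot: [[-0.994, 0.107, 0.0], [0.107, 0.994, -0.001], [-0.0, -0.001, -1.0]]
force: [0.4, 0.3, 0.2]
gripper_width: 29.6
grasp_force: 0.0
```

Request:
drive_tool([
  [0.35,[-0.1,-0.17,0.0],[0,0,0]],
  [0.35,[-0.1,-0.17,0.0],[0,0,0]],
  [0.35,[-0.1,-0.17,0.0],[0,0,0]],
  [0.35,[-0.1,-0.17,0.0],[0,0,0]],
  [0.35,[-0.1,-0.17,0.0],[0,0,0]],
])

```text
t: 1.35
tool_pos: [457.8, 45.3, 223.0]
tool_rot: [[-0.994, 0.108, 0.0], [0.108, 0.994, -0.001], [-0.0, -0.001, -1.0]]
force: [-0.2, 1.2, 1.0]
gripper_width: 30.0
grasp_force: 0.0
```

Request:
drive_tool([
  [0.35,[-0.05,-0.076,0.0],[0,0,0]],
  [0.35,[-0.05,-0.076,0.0],[0,0,0]],
  [0.35,[-0.05,-0.076,0.0],[0,0,0]],
  [0.35,[-0.05,-0.076,0.0],[0,0,0]],
  [0.35,[-0.05,-0.076,0.0],[0,0,0]],
])

```text
t: 1.77
tool_pos: [498.5, -32.6, 222.7]
tool_rot: [[-0.994, 0.107, -0.002], [0.107, 0.994, 0.001], [0.002, 0.001, -1.0]]
force: [0.3, 1.2, -0.9]
gripper_width: 29.8
grasp_force: 0.0
```

```bash
python3 - <<'E'
from cell import robot
import cv2
s=robot.state();c=robot.get_calibration("wrist");f=robot.grab_frame("wrist")
print(s['t'],s['tool_pos'],c);cv2.imwrite("pics/w1.png",f[:,:,::-1])
import pickle;pickle.dump(c,open("w1.pkl","wb"))
E
```

```text
1.7667 [498.54422297 -32.56297535 222.66086013] {'fx': 325.19226210127806, 'fy': 325.19226210127806, 'cx': 279.6617889172462, 'cy': 208.06524560421374, 'position': array([426.10355673, -24.9833604 , 365.93408995]), 'orientation': array([[ 0.10713346,  0.95337616,  0.2821282 ],
       [ 0.99424222, -0.10335655, -0.02828124],
       [ 0.00219714,  0.28353364, -0.95895977]])}
```

View pics/w1.png

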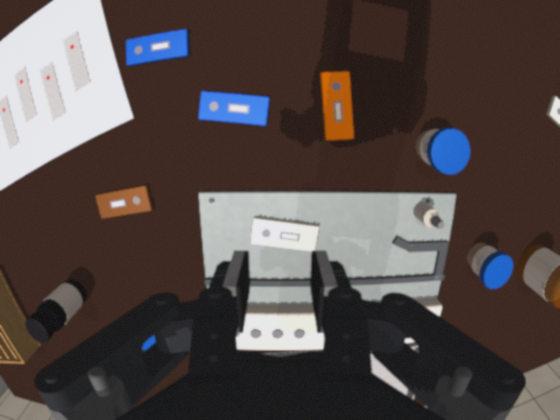

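The wrist view shows the cassette centred at about (285,234), tilted a few degrees. The deck's front corners are at (199,193) and (456,194), the rail runs along row ~280, the lip and guide are at (395-445,243), and the dropper is at (432,215).

```bash
cat > m.py <<'E'
from h import *
import pickle
def cass(img,c,box,z=17,lo=225):
    x0,y0,x1,y1=box;g=img[y0:y1,x0:x1].min(2)
    m=(g>lo).astype(np.uint8);m=cv2.morphologyEx(m,cv2.MORPH_CLOSE,np.ones((5,5)))
    cs,_=cv2.findContours(m,0,1);k=max(cs,key=cv2.contourArea)
    P=np.array([onplane(c,p[0]+[x0,y0],z,True)[:2] for p in k],np.float32)
    return cv2.minAreaRect(P),P
E
python3 - <<'E'
from m import *
c=pickle.load(open("w1.pkl","rb"));im=cv2.imread("pics/w1.png")
print(im[234,215:340:6].min(1),im[205:260:3,270].min(1))
for lo in(190,205,220):
    r,P=cass(im,c,(235,205,335,262),17,lo);print(lo,r)
ct=__import__('cell').robot.get_calibration("top")
print('tri',tri(ct,(292,203.5),c,(285,234),False,True))
n=[onplane(c,p,8,True).round(1) for p in((199,193),(456,194))];print('deck front',n)
# rail inner top edge: dark below light
for x in(215,340,370,390):
    col=im[262:296,x].mean(1);d=np.diff(col);i=int(np.argmin(d));print(x,i+262.5,onplane(c,(x,i+262.5),14,True).round(1),col.astype(int)[::2])
E
```

```text
[191 190 191 189 190 189 212 232 182 194 233 195 215 205 195 228 228 199
 175 173 171] [193 192 192 190 128 175 232 232 230 219 222 232 231 228 183 174 172 172
 172]
190 ((551.0203247070312, -41.31703567504883), (95.18492126464844, 54.487300872802734), 81.41195678710938)
205 ((561.580322265625, -34.29832458496094), (74.94039154052734, 31.298137664794922), 76.29637145996094)
220 ((561.3897705078125, -34.102439880371094), (73.19900512695312, 29.452245712280273), 76.38883209228516)
tri [558.50033566 -32.95538991  22.16202744]
deck front [array([ 503.3, -126.3,    8. ]), array([537. , 187.3,   8. ])]
215 271.5 [ 602.  -123.2   14. ] [188 182 170 149 119  77  47  37  30  28  23  26  27  25  29  27  33]
340 263.5 [607.5  30.1  14. ] [138  71  31  30  35  33  33  31  28  25  28  27  27  31  25  27  31]
370 276.5 [631.2  68.1  14. ] [171 170 170 168 169 169 164 108  60  86  93 125 165 167 167 165 165]
390 292.5 [660.   96.1  14. ] [183 183 182 181 181 182 167  84  79  98 108 165 180 179 176 135  44]
```

Request:
drive_tool([
  [0.35,[-0.018,0.005,0.04],[0,0,0]],
  [0.35,[-0.018,0.005,0.08],[0,0,0]],
  [0.35,[-0.018,0.005,0.12],[0,0,0]],
  [0.35,[-0.018,0.005,0.16],[0,0,0]],
  [0.35,[-0.018,0.005,0.16],[0,0,0]],
])

```text
t: 2.23
tool_pos: [509.8, -26.4, 54.4]
tool_rot: [[-0.994, 0.104, -0.017], [0.104, 0.995, 0.004], [0.017, 0.002, -1.0]]
force: [-2.4, -0.5, -1.6]
gripper_width: 30.1
grasp_force: 0.0
```

Request:
drive_tool([
  [0.35,[0,0,0.015],[0,0,0]],
  [0.35,[0,0,0.03],[0,0,0]],
  [0.35,[0,0,0.04],[0,0,0]],
  [0.35,[0,0,0.045],[0,0,0]],
  [0.35,[0,0,0.045],[0,0,0]],
])

```text
t: 2.65
tool_pos: [517.2, -29.0, 18.6]
tool_rot: [[-0.994, 0.105, -0.0], [0.105, 0.994, 0.0], [0.0, 0.0, -1.0]]
force: [-0.3, -0.7, 0.5]
gripper_width: 30.2
grasp_force: 0.0
```

Lower gently until the deck is felt.

Request:
drive_tool([
  [0.35,[0,0,0.003],[0,0,0]],
  [0.35,[0,0,0.006],[0,0,0]],
  [0.35,[0,0,0.006],[0,0,0]],
])

```text
t: 2.9
tool_pos: [517.7, -29.6, 12.7]
tool_rot: [[-0.994, 0.106, 0.001], [0.106, 0.994, -0.0], [-0.001, -0.0, -1.0]]
force: [-0.2, -0.4, 0.5]
gripper_width: 29.8
grasp_force: 0.0
```

Request:
drive_tool([
  [0.35,[0,0,0.001],[0,0,0]],
  [0.35,[0,0,0.002],[0,0,0]],
  [0.35,[0,0,0.002],[0,0,0]],
])

```text
t: 3.15
tool_pos: [517.4, -29.7, 10.3]
tool_rot: [[-0.994, 0.106, 0.0], [0.106, 0.994, -0.0], [-0.0, -0.0, -1.0]]
force: [0.1, 0.1, -0.7]
gripper_width: 29.9
grasp_force: 0.0
```

Request:
drive_tool([
  [0.35,[0,0,0.001],[0,0,0]],
  [0.35,[0,0,0.002],[0,0,0]],
  [0.35,[0,0,0.002],[0,0,0]],
])

```text
t: 3.4
tool_pos: [517.2, -29.6, 8.1]
tool_rot: [[-0.994, 0.106, -0.0], [0.106, 0.994, 0.0], [0.0, 0.0, -1.0]]
force: [-0.4, 0.3, -0.5]
gripper_width: 30.1
grasp_force: 0.0
```

Request:
drive_tool([
  [0.35,[0,0,0.001],[0,0,0]],
  [0.35,[0,0,0.002],[0,0,0]],
  [0.35,[0,0,0.002],[0,0,0]],
])

```text
t: 3.65
tool_pos: [517.5, -29.6, 7.5]
tool_rot: [[-0.994, 0.106, -0.001], [0.106, 0.994, 0.0], [0.001, -0.0, -1.0]]
force: [-5.2, 1.3, 9.0]
gripper_width: 29.7
grasp_force: 4.8
```

```bash
python3 - <<'E'
from cell import robot
import cv2,pickle
c=robot.get_calibration("wrist");f=robot.grab_frame("wrist");g=robot.grab_frame("scene")
print(robot.state()['force'])
a=cv2.resize(f[100:320,150:410,::-1],None,fx=1.5,fy=1.5);b=cv2.resize(g[190:300,160:340,::-1],None,fx=2.2,fy=2.2)
import numpy as np
o=np.zeros((max(a.shape[0],b.shape[0]),a.shape[1]+b.shape[1],3),np.uint8);o[:a.shape[0],:a.shape[1]]=a;o[:b.shape[0],a.shape[1]:]=b
cv2.imwrite("pics/w2.png",o);print(o.shape)
E
```

```text
[-4.82250371  0.95174948  9.33727131]
(330, 786, 3)
```

View pics/w2.png

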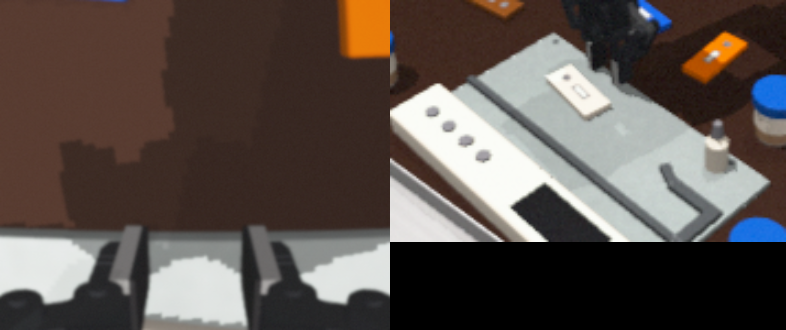

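The fingers touched the deck at TCP z≈7.5, just in front of the cassette (scene crop). I'll raise 4 mm, then push towards the rail.

Request:
drive_tool([
  [0.35,[0,0,-0.004],[0,0,0]],
  [0.35,[-0.003,-0.001,-0.004],[0,0,0]],
  [0.35,[-0.006,-0.001,-0.004],[0,0,0]],
  [0.35,[-0.009,-0.001,-0.004],[0,0,0]],
  [0.35,[-0.012,-0.001,-0.004],[0,0,0]],
])

```text
t: 4.17
tool_pos: [529.5, -31.9, 10.1]
tool_rot: [[-0.994, 0.106, -0.0], [0.106, 0.994, 0.0], [0.0, 0.0, -1.0]]
force: [-0.2, -0.0, 0.2]
gripper_width: 29.3
grasp_force: 0.0
```

Request:
drive_tool([
  [0.35,[-0.003,0,0],[0,0,0]],
  [0.35,[-0.006,0,0],[0,0,0]],
  [0.35,[-0.009,0,0],[0,0,0]],
  [0.35,[-0.012,0,0],[0,0,0]],
  [0.35,[-0.015,0,0],[0,0,0]],
])

```text
t: 4.58
tool_pos: [544.4, -33.5, 10.2]
tool_rot: [[-0.994, 0.106, -0.0], [0.106, 0.994, 0.0], [0.0, 0.0, -1.0]]
force: [-0.6, 0.3, 0.0]
gripper_width: 29.8
grasp_force: 0.1
```

Request:
drive_tool([
  [0.35,[-0.003,0,0],[0,0,0]],
  [0.35,[-0.006,0,0],[0,0,0]],
  [0.35,[-0.009,0,0],[0,0,0]],
  [0.35,[-0.012,0,0],[0,0,0]],
  [0.35,[-0.015,0,0],[0,0,0]],
])

```text
t: 5.0
tool_pos: [559.4, -35.1, 10.3]
tool_rot: [[-0.994, 0.106, 0.0], [0.106, 0.994, 0.0], [-0.0, 0.0, -1.0]]
force: [-0.1, -0.4, 0.3]
gripper_width: 30.0
grasp_force: 0.1
```

```bash
python3 - <<'E'
from cell import robot
import cv2
s=robot.state();print(s['tool_pos'],s['force'])
g=robot.grab_frame("scene");cv2.imwrite("pics/s3.png",cv2.resize(g[185:315,150:350,::-1],None,fx=3,fy=3))
E
```

```text
[559.37371216 -35.09302202  10.30103024] [-0.11385288 -0.37738052  0.28589096]
```

View pics/s3.png

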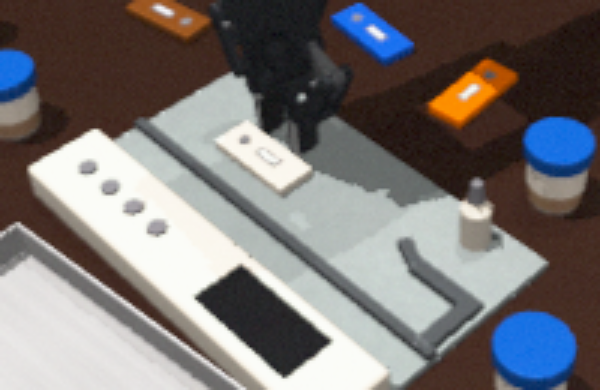

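The cassette is now parallel to the rail and in contact with both fingers, with about 22 mm to go.

Request:
drive_tool([
  [0.35,[-0.003,0,0],[0,0,0]],
  [0.35,[-0.006,0,0],[0,0,0]],
  [0.35,[-0.009,0,0],[0,0,0]],
  [0.35,[-0.012,0,0],[0,0,0]],
  [0.35,[-0.015,0,0],[0,0,0]],
])

```text
t: 5.47
tool_pos: [574.3, -36.7, 10.3]
tool_rot: [[-0.994, 0.106, 0.0], [0.106, 0.994, -0.0], [-0.0, -0.0, -1.0]]
force: [0.7, 0.5, 1.0]
gripper_width: 29.6
grasp_force: 0.1
```

Request:
drive_tool([
  [0.35,[-0.001,0,0],[0,0,0]],
  [0.35,[-0.002,0,0],[0,0,0]],
  [0.35,[-0.003,0,0],[0,0,0]],
  [0.35,[-0.004,0,0],[0,0,0]],
])

```text
t: 5.8
tool_pos: [577.9, -37.1, 10.3]
tool_rot: [[-0.994, 0.106, -0.0], [0.106, 0.994, 0.0], [0.0, -0.0, -1.0]]
force: [-0.6, -0.4, 0.0]
gripper_width: 29.8
grasp_force: 0.1
```

Request:
drive_tool([
  [0.35,[-0.001,0,0],[0,0,0]],
  [0.35,[-0.002,0,0],[0,0,0]],
  [0.35,[-0.002,0,0],[0,0,0]],
])

```text
t: 6.05
tool_pos: [580.1, -37.3, 10.3]
tool_rot: [[-0.994, 0.106, 0.0], [0.106, 0.994, 0.0], [-0.0, 0.0, -1.0]]
force: [0.4, -0.2, 1.0]
gripper_width: 29.8
grasp_force: 0.0
```

Request:
drive_tool([
  [0.35,[-0.001,0,0],[0,0,0]],
  [0.35,[-0.002,0,0],[0,0,0]],
  [0.35,[-0.002,0,0],[0,0,0]],
])

```text
t: 6.3
tool_pos: [580.2, -37.3, 10.1]
tool_rot: [[-0.994, 0.106, -0.005], [0.106, 0.994, 0.0], [0.005, -0.0, -1.0]]
force: [-8.0, 0.0, 6.3]
gripper_width: 29.8
grasp_force: 3.5
```

Request:
drive_tool([
  [0.35,[-0.001,0,0],[0,0,0]],
  [0.35,[-0.001,0,0],[0,0,0]],
])

```text
t: 6.47
tool_pos: [580.3, -37.3, 9.8]
tool_rot: [[-0.994, 0.106, -0.007], [0.106, 0.994, 0.001], [0.007, -0.0, -1.0]]
force: [-10.1, 0.6, 7.7]
gripper_width: 30.0
grasp_force: 4.7
```

Contact with the rail is confirmed (force rises, TCP stalls at deck x≈-9, as expected). Now back off, rise, and go round to the cassette's -y end with the gripper shut.

Request:
drive_tool([
  [0.35,[0.004,0,0],[0,0,0]],
  [0.35,[0.02,0,0],[0,0,0]],
  [0.35,[0.02,0,-0.03],[0,0,0]],
  [0.35,[0.02,0,-0.05],[0,0,0]],
  [0.35,[0.02,0,-0.05],[0,0,0]],
])

```text
t: 6.88
tool_pos: [566.6, -36.1, 65.3]
tool_rot: [[-0.994, 0.106, 0.01], [0.106, 0.994, -0.002], [-0.01, -0.001, -1.0]]
force: [1.6, -0.6, 0.3]
gripper_width: 29.9
grasp_force: 0.0
```

Request:
drive_tool([
  [0,[0,-0.035,0],[0,0,0]],
  [0,[-0.02,-0.067,0],[0,0,0]],
  [0,[-0.044,-0.067,0],[0,0,0]],
  [0,[-0.044,-0.067,0],[0,0,0]],
  [0,[-0.044,-0.067,0],[0,0,0]],
])

```text
t: 7.3
tool_pos: [600.1, -107.3, 59.8]
tool_rot: [[-0.994, 0.107, -0.0], [0.107, 0.994, 0.0], [0.0, 0.0, -1.0]]
force: [-0.6, 0.9, 0.0]
gripper_width: -0.0
grasp_force: 0.0
```

```bash
python3 - <<'E'
from m import *
from cell import robot
s=robot.state();c=robot.get_calibration("wrist");f=robot.grab_frame("wrist");g=robot.grab_frame("scene")
print(s['t'],s['tool_pos'],s['gripper_width'])
d=np.array(s['tool_pos'][:2])-[597,34];print('deck',d@[.9943,-.1068],d@[.1068,.9943])
a=cv2.resize(f[:,80:480,::-1],(400,420));b=cv2.resize(g[185:315,150:350,::-1],(400,260))
o=np.zeros((420,800,3),np.uint8);o[:,:400]=a;o[:260,400:]=b;cv2.imwrite("pics/w4.png",o)
E
```

```text
7.3 [ 600.12662993 -107.25932855   59.824595  ] -0.0079611594148558
deck 18.19530442708565 -140.12022630041443
```

View pics/w4.png

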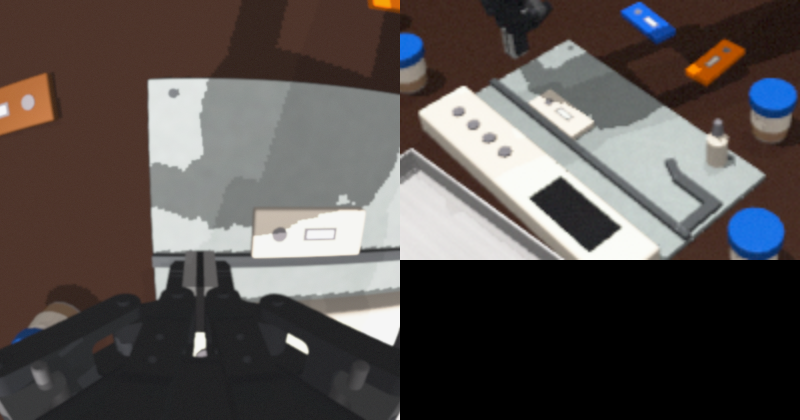

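The cassette lies flush along the rail. The shut fingers are clear of its -y end, so I'll descend and slide.

Request:
drive_tool([
  [0,[0,0,0.025],[0,0,0]],
  [0,[0,0,0.042],[0,0,0]],
  [0,[0,0,0.048],[0,0,0]],
  [0,[0,0,0.048],[0,0,0]],
  [0,[0,0,0.048],[0,0,0]],
])

```text
t: 7.82
tool_pos: [599.2, -106.3, 12.3]
tool_rot: [[-0.994, 0.106, -0.001], [0.106, 0.994, 0.0], [0.001, 0.0, -1.0]]
force: [-0.1, 0.7, 0.1]
gripper_width: 0.2
grasp_force: 0.0
```

Request:
drive_tool([
  [0,[0,0.004,0],[0,0,0]],
  [0,[0,0.008,0],[0,0,0]],
  [0,[0,0.012,0],[0,0,0]],
  [0,[0,0.016,0],[0,0,0]],
  [0,[0,0.02,0],[0,0,0]],
])

```text
t: 8.23
tool_pos: [602.2, -86.4, 12.8]
tool_rot: [[-0.994, 0.106, 0.001], [0.106, 0.994, -0.0], [-0.001, -0.0, -1.0]]
force: [0.1, 0.2, -0.2]
gripper_width: -0.3
grasp_force: 0.0
```

Request:
drive_tool([
  [0,[0,0.005,0],[0,0,0]],
  [0,[0,0.01,0],[0,0,0]],
  [0,[0,0.015,0],[0,0,0]],
  [0,[0,0.02,0],[0,0,0]],
  [0,[-0.001,0.025,0],[0,0,0]],
])

```text
t: 8.65
tool_pos: [605.3, -61.6, 12.2]
tool_rot: [[-0.994, 0.106, -0.0], [0.106, 0.994, 0.0], [0.0, -0.0, -1.0]]
force: [-0.0, -0.0, -0.1]
gripper_width: 0.1
grasp_force: 0.2
```

Request:
drive_tool([
  [0,[0,0.005,0],[0,0,0]],
  [0,[0,0.01,0],[0,0,0]],
  [0,[0,0.015,0],[0,0,0]],
  [0,[0,0.02,0],[0,0,0]],
  [0,[-0.001,0.025,0],[0,0,0]],
])

```text
t: 9.07
tool_pos: [608.9, -36.9, 12.2]
tool_rot: [[-0.994, 0.106, -0.0], [0.106, 0.994, 0.0], [0.0, -0.0, -1.0]]
force: [-0.4, -0.6, 0.8]
gripper_width: -0.1
grasp_force: 0.2
```

```bash
cat > snap.py <<'E'
import sys
from m import *
from cell import robot
s=robot.state();f=robot.grab_frame("wrist");g=robot.grab_frame("scene")
d=np.array(s['tool_pos'][:2])-[597,34];print(s['t'],s['tool_pos'][2],s['force'],'deck',d@[.9943,-.1068],d@[.1068,.9943])
a=cv2.resize(f[:,180:560,::-1],(400,442));b=cv2.resize(g[185:315,150:350,::-1],(400,260))
o=np.zeros((442,800,3),np.uint8);o[:,:400]=a;o[:260,400:]=b;cv2.imwrite(sys.argv[1],o)
E
python3 snap.py pics/w5.png
```

```text
9.0667 12.173099630672604 [-0.4485662  -0.64119554  0.82222871] deck 19.446024643570652 -69.1978325267874
```

View pics/w5.png

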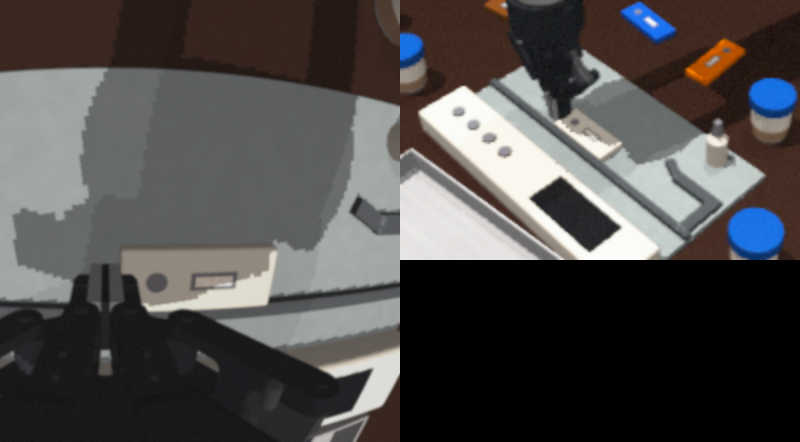

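The cassette slides along the rail, parallel and flat against it. Continue.

Request:
drive_tool([
  [0,[0,0.005,0],[0,0,0]],
  [0,[0,0.01,0],[0,0,0]],
  [0,[0,0.015,0],[0,0,0]],
  [0,[0,0.02,0],[0,0,0]],
  [0,[0,0.025,0],[0,0,0]],
])

```text
t: 9.58
tool_pos: [611.8, -12.0, 12.4]
tool_rot: [[-0.994, 0.106, 0.0], [0.106, 0.994, -0.0], [-0.0, -0.0, -1.0]]
force: [-0.1, -0.1, 0.4]
gripper_width: 0.3
grasp_force: 0.1
```

Request:
drive_tool([
  [0,[0,0.005,0],[0,0,0]],
  [0,[0,0.01,0],[0,0,0]],
  [0,[0,0.015,0],[0,0,0]],
  [0,[0,0.02,0],[0,0,0]],
  [0,[0,0.025,0],[0,0,0]],
])

```text
t: 10.0
tool_pos: [614.5, 12.8, 12.3]
tool_rot: [[-0.994, 0.106, 0.0], [0.106, 0.994, -0.0], [-0.0, -0.0, -1.0]]
force: [-0.5, -0.1, -0.0]
gripper_width: 0.0
grasp_force: 0.2
```

Request:
drive_tool([
  [0,[0,0.005,0],[0,0,0]],
  [0,[0,0.01,0],[0,0,0]],
  [0,[0,0.015,0],[0,0,0]],
  [0,[0,0.02,0],[0,0,0]],
  [0,[0,0.025,0],[0,0,0]],
])

```text
t: 10.42
tool_pos: [617.1, 37.7, 12.3]
tool_rot: [[-0.994, 0.106, 0.0], [0.106, 0.994, -0.0], [-0.0, -0.0, -1.0]]
force: [0.4, 0.3, 0.8]
gripper_width: -0.0
grasp_force: 0.2
```

```bash
python3 snap.py pics/w6.png
```

```text
10.4167 12.29992778495631 [0.43943977 0.31225386 0.75287411] deck 19.6225901669407 5.8020540635784075
```

View pics/w6.png

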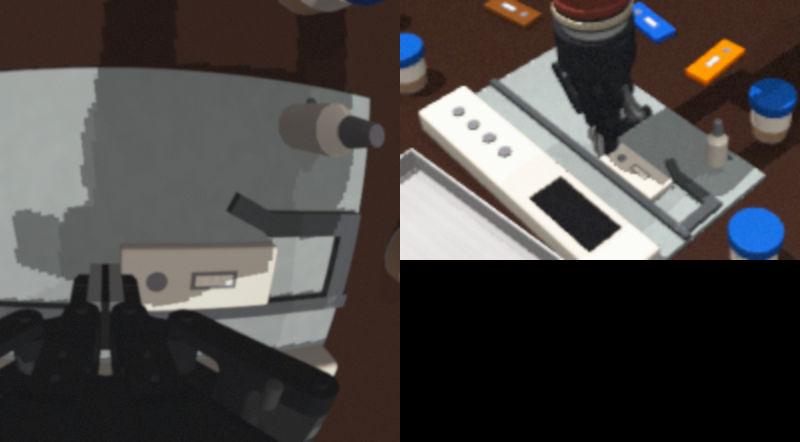

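The cassette is entering the pocket, clear of the lip and guide, with about 30 mm left.

Request:
drive_tool([
  [0,[0,0.004,0],[0,0,0]],
  [0,[0,0.008,0],[0,0,0]],
  [0,[0,0.012,0],[0,0,0]],
  [0,[0,0.016,0],[0,0,0]],
  [0,[0,0.02,0],[0,0,0]],
])

```text
t: 10.93
tool_pos: [619.2, 57.4, 12.3]
tool_rot: [[-0.994, 0.106, -0.0], [0.106, 0.994, 0.0], [0.0, 0.0, -1.0]]
force: [-0.1, 0.6, -0.4]
gripper_width: 0.1
grasp_force: 0.1
```

Request:
drive_tool([
  [0,[0,0.0015,0],[0,0,0]],
  [0,[0,0.003,0],[0,0,0]],
  [0,[0,0.0045,0],[0,0,0]],
  [0,[0,0.006,0],[0,0,0]],
])

```text
t: 11.27
tool_pos: [619.9, 63.1, 12.3]
tool_rot: [[-0.994, 0.106, -0.0], [0.106, 0.994, -0.0], [0.0, -0.0, -1.0]]
force: [-0.2, 0.5, -0.1]
gripper_width: -0.2
grasp_force: 0.1
```

Request:
drive_tool([
  [0,[0,0.001,0],[0,0,0]],
  [0,[0,0.002,0],[0,0,0]],
  [0,[0,0.002,0],[0,0,0]],
])

```text
t: 11.52
tool_pos: [620.1, 65.1, 12.4]
tool_rot: [[-0.994, 0.106, 0.0], [0.106, 0.994, 0.0], [-0.0, 0.0, -1.0]]
force: [0.0, 0.2, -0.2]
gripper_width: 0.1
grasp_force: 0.0
```

Request:
drive_tool([
  [0,[0,0.001,0],[0,0,0]],
  [0,[0,0.002,0],[0,0,0]],
  [0,[0,0.002,0],[0,0,0]],
])

```text
t: 11.77
tool_pos: [620.3, 67.1, 12.3]
tool_rot: [[-0.994, 0.106, 0.0], [0.106, 0.994, 0.0], [-0.0, 0.0, -1.0]]
force: [0.4, -0.2, 0.4]
gripper_width: -0.1
grasp_force: 0.0
```

Request:
drive_tool([
  [0,[0,0.001,0],[0,0,0]],
  [0,[0,0.002,0],[0,0,0]],
  [0,[0,0.002,0],[0,0,0]],
])

```text
t: 12.02
tool_pos: [620.5, 69.2, 12.3]
tool_rot: [[-0.994, 0.106, 0.0], [0.106, 0.994, 0.0], [-0.0, 0.0, -1.0]]
force: [-0.2, -0.5, 0.2]
gripper_width: -0.1
grasp_force: 0.0
```

Request:
drive_tool([
  [0,[0,0.001,0],[0,0,0]],
  [0,[0,0.002,0],[0,0,0]],
  [0,[0,0.002,0],[0,0,0]],
])

```text
t: 12.27
tool_pos: [620.7, 71.2, 12.3]
tool_rot: [[-0.994, 0.106, 0.0], [0.106, 0.994, 0.0], [0.0, 0.0, -1.0]]
force: [0.6, 0.2, 0.2]
gripper_width: 0.2
grasp_force: 0.0
```

Request:
drive_tool([
  [0,[0,0.001,0],[0,0,0]],
  [0,[0,0.002,0],[0,0,0]],
  [0,[0,0.002,0],[0,0,0]],
])

```text
t: 12.52
tool_pos: [620.9, 73.1, 12.3]
tool_rot: [[-0.994, 0.106, -0.0], [0.106, 0.994, 0.0], [0.0, 0.0, -1.0]]
force: [0.5, 0.2, 0.8]
gripper_width: 0.2
grasp_force: 0.0
```

Request:
drive_tool([
  [0,[0,0.001,0],[0,0,0]],
  [0,[0,0.002,0],[0,0,0]],
  [0,[0,0.002,0],[0,0,0]],
])

```text
t: 12.77
tool_pos: [621.1, 75.2, 12.3]
tool_rot: [[-0.994, 0.106, 0.0], [0.106, 0.994, 0.0], [-0.0, 0.0, -1.0]]
force: [-0.3, 1.0, -0.5]
gripper_width: 0.1
grasp_force: 0.0
```

Request:
drive_tool([
  [0,[0,0.001,0],[0,0,0]],
  [0,[0,0.002,0],[0,0,0]],
  [0,[0,0.002,0],[0,0,0]],
])

```text
t: 13.02
tool_pos: [621.3, 77.1, 12.3]
tool_rot: [[-0.994, 0.106, -0.0], [0.106, 0.994, 0.0], [0.0, 0.0, -1.0]]
force: [-0.4, 0.3, -0.4]
gripper_width: 0.1
grasp_force: 0.0
```

```bash
python3 snap.py pics/w7.png
```

```text
13.0167 12.300137516264124 [-0.39133106  0.33158637 -0.39182749] deck 19.582196682087012 45.47860959374764
```

View pics/w7.png

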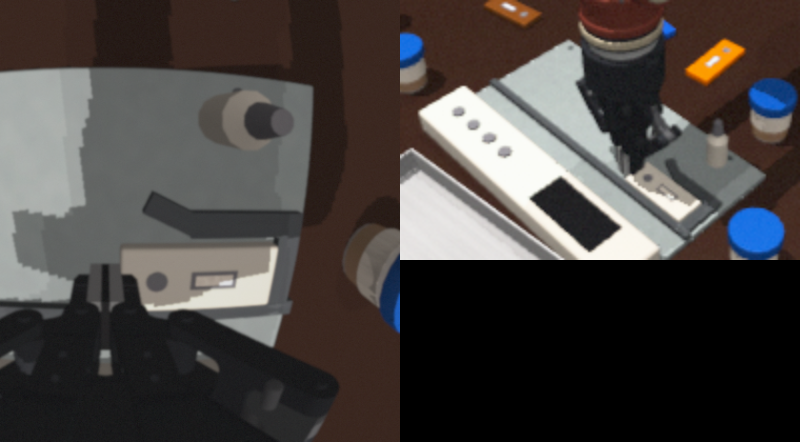

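Almost home: the cassette front is at column 276 and the end stop's face is just beyond it. I'll go on in small steps until I feel the stop.

Request:
drive_tool([
  [0,[0,0.001,0],[0,0,0]],
  [0,[0,0.001,0],[0,0,0]],
])

```text
t: 13.28
tool_pos: [621.5, 78.0, 12.3]
tool_rot: [[-0.994, 0.106, 0.0], [0.106, 0.994, 0.0], [-0.0, 0.0, -1.0]]
force: [0.8, 0.3, -0.4]
gripper_width: 0.0
grasp_force: 0.0
```

Request:
drive_tool([
  [0,[0,0.001,0],[0,0,0]],
  [0,[0,0.001,0],[0,0,0]],
])

```text
t: 13.45
tool_pos: [621.4, 78.2, 12.3]
tool_rot: [[-0.994, 0.106, -0.0], [0.106, 0.994, -0.002], [0.0, -0.002, -1.0]]
force: [-0.6, -2.4, 0.2]
gripper_width: 0.3
grasp_force: 1.9
```

Request:
drive_tool([
  [0,[0,0.001,0],[0,0,0]],
  [0,[0,0.001,0],[0,0,0]],
])

```text
t: 13.62
tool_pos: [621.5, 78.3, 12.3]
tool_rot: [[-0.994, 0.106, -0.001], [0.106, 0.994, -0.003], [0.0, -0.003, -1.0]]
force: [-0.8, -7.3, 1.9]
gripper_width: -0.0
grasp_force: 3.6
```

The stop is felt (TCP stalls, 7 N). Back off straight along -y, rise, and verify.

Request:
drive_tool([
  [0,[0,-0.003,0],[0,0,0]],
  [0,[0,-0.015,0],[0,0,0]],
  [0,[0,-0.02,0],[0,0,0]],
  [0,[0,-0.02,-0.03],[0,0,0]],
  [0,[0,-0.02,-0.06],[0,0,0]],
])

```text
t: 14.03
tool_pos: [617.1, 59.4, 70.1]
tool_rot: [[-0.994, 0.107, -0.006], [0.107, 0.994, 0.001], [0.006, 0.0, -1.0]]
force: [1.0, 0.1, 0.4]
gripper_width: 0.1
grasp_force: 0.0
```

Request:
drive_tool([
  [0,[0.03,0,-0.03],[0,0,0]],
  [0,[0.06,0.0,-0.06],[0,0,0]],
  [0,[0.08,0.02,-0.08],[0,0,0]],
  [0,[0.08,0.02,-0.08],[0,0,0]],
  [0,[0.08,0.02,-0.08],[0,0,0]],
])

```text
t: 14.45
tool_pos: [542.6, 88.8, 154.4]
tool_rot: [[-0.994, 0.105, 0.004], [0.105, 0.994, 0.0], [-0.004, 0.001, -1.0]]
force: [0.5, -0.1, -0.2]
gripper_width: -0.1
grasp_force: 0.0
```

```bash
python3 - <<'E'
from m import *
from cell import robot
s=robot.state();c=robot.get_calibration("wrist");f=robot.grab_frame("wrist");pickle.dump(c,open("w8.pkl","wb"))
cv2.imwrite("pics/w8full.png",f[:,:,::-1])
print(s['t'],s['tool_pos'],s['force'])
R=np.array([[.9943,.1068],[-.1068,.9943]])
# project home point to choose the crop
P=np.array([597,34])+R@np.array([19,92]);d=np.array([*P,17])-c['position'];v=np.array(c['orientation']).T@d
th=np.arctan2(np.hypot(v[0],v[1]),v[2]);uv=np.array([c['cx'],c['cy']])+c['fx']*th*v[:2]/np.hypot(v[0],v[1]);print(uv)
x,y=uv.astype(int);x0=max(0,x-100);y0=max(0,y-75)
print(x0,y0);cv2.imwrite("pics/w8.png",cv2.resize(f[y0:y0+150,x0:x0+200,::-1],None,fx=4,fy=4,interpolation=cv2.INTER_CUBIC))
E
```

```text
14.45 [542.64207631  88.82833816 154.39940136] [ 0.52742928 -0.07454823 -0.17874309]
[323.27646892 274.42030857]
223 199
```

View pics/w8.png

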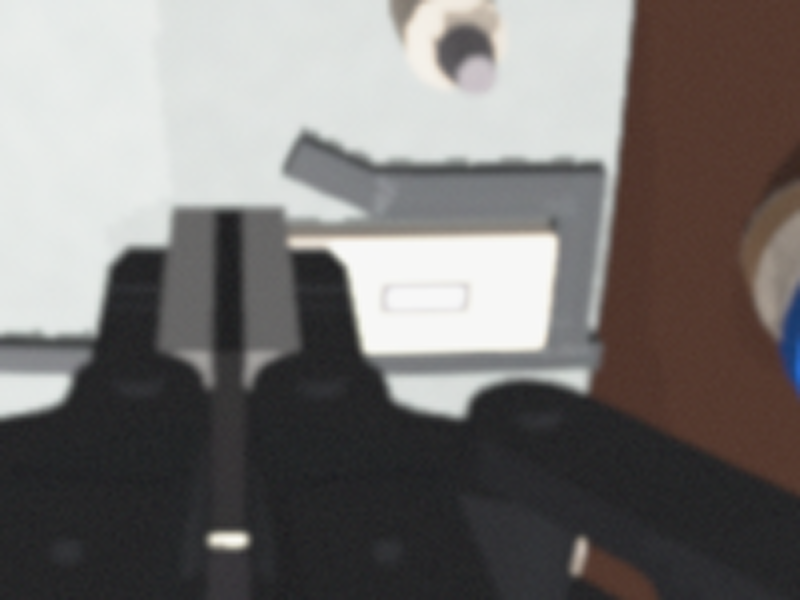

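The close-up shows the cassette against the end stop (its edge at column ~555) and flush and parallel along the rail (row ~353). The clearance is left on the lip side (row ~225), and the dropper is untouched.

```bash
python3 -c "
from cell import robot
print(robot.sign_off())"
```

```text
the job is handed in; nothing more can be done
None
```

I pushed the cassette flat against the rail, then slid it into the corner pocket until I felt the end stop; the last close-up shows it snug and parallel there, and the job was handed in at about 14.5 s, with no verdict returned.

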